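Hang the cured eggshell tray on the hook stand

ROBOT

A 6-joint arm with a two-finger parallel gripper is mounted at the origin on the work surface. World frame = base frame: x ahead of the robot, y to its left, z up, the work surface at z = 0. Lengths are in m, angles in degrees, forces in N, time in s.
With the tool pointing down it reaches from about 0.375 to 0.9 m from the base axis. Payload 3.1 kg.
Tool frame: the origin (TCP) lies on the centre line of the jaws, within the pads' length; the fingertips stand 17 mm ahead of it and the grasp point (between the pads) lies 2 mm behind it; z points along the fingers, y is the line along which they close (so a half turn about z gives the same grasp; the last joint's range is limited). The gripper opens to 87 mm and grips with 3 to 60 N. Pads are 19 mm wide; open, the fingers measure 117 mm over their backs; the gripper's body (75 mm by 190 mm) begins 51 mm behind the grasp point.
Start: joints at [59.903, 30.224, 82.088, -0, 67.689, -10.227], TCP at [0.212, 0.588, 0.2] pointing down, gripper open.
Joint ranges: [-176.69, 176.69], [-43.24, 126.21], [12.49, 139.97], [-82, 262], [0, 151.66], [-163.58, 163.58]. Speed limits (degrees/s): [159.86, 159.86, 180, 180, 180, 180].

INTERFACE

Orientations are given as a 3x3 rotation matrix whose columns are the frame's x, y, z axes.
In Python, from rig import bot, imaging, finder gives the robot as it stands. The module is installed in compiled form; this text tells all that it offers.
- The arm moves only by the tool play_rows, never from a script. Its argument "motion" is a list that holds one entry, the list of rows, each a list of 6 numbers: the shift along the tool's x, y, z in m, then the turn, a rotation vector about the tool's x, y, z in degrees. In form: [[[dx, dy, dz, wx, wy, wz], ...]]. A call has 1 to 8 rows; each row is the pose to reach, as a shift and turn from the pose commanded when the call began, along the tool's axes at that moment; what a row does not reach only later rows make up. A row lasts 1/12 s, in which the tool goes at most 41.7 mm and 7.16 degrees, less where a joint would pass 70% of its speed; a pose out of reach is approached as far as the arm can. A call with a gripper value outside its range is refused whole. "fingers" is the finger opening in m, from 0 to 0.087, set as the call begins (left out, the last holds). The fingers move at their own pace and stop on an object; the grip force is fixed at half the most. Time passes only in rows, so rows that repeat a pose let the fingers close. It gives the time, the measured TCP pose, the force, the opening and the grip force at its end, in the units of the state.
- bot.read_state(): the state, without advancing time (a new reading comes with each control period).
- imaging.capture(name): name is "scene" or "side" or "wrist"; returns a dict with "frame" (400x640x3 uint8, red, green, blue), "camera_matrix" (3x3 intrinsics, pixels), "R" (3x3) and "t" (3): a world point X has camera coordinates R X + t. Camera axes: x right, y down, z forward; pixel columns grow to the right and rows downward; lengths in m; the calibration is good to about 2 mm. A picture is of the moment at which its call begins. There is no depth.
- bot.hand_in(): hands the job in; it is judged then, once.
Trained networks look in the newest picture that a camera, given by its name, has taken for a name from the list of things; names that differ only in an ending like _2 or _b are one class to them, and where a whole thing is asked for, a point or a joint stands for the part that bears it (a point fixed in the world has none). Each returns a list of dicts, best first, with "confidence" (0 to 1); they miss things now and then, are a little off and sometimes report something else, mostly with a low value. They report only what shows in the picture. A call takes as long as a camera call.
- finder.recognise(camera, name): "at" ([x, y, z] in m, in world coordinates, good to about 4 mm: the middle of the surface that is visible of it).
- finder.outline_of(camera, name): "pixels" (400x640 bool, what is visible of it).
The state is a dict: "time_s": time; "joint_positions": joint angles; "qvel": joint speeds; "tau": joint torques, N m; "position": TCP position; "tcp_rot": TCP orientation; "force": force on the tool from outside, world axes, zero at the start; "moment": the same for the moment, N m; "opening": opening from 0.0 (shut) to 1.0 (fully open); "grasp_force": force on a finger pad.
Only numpy, scipy, OpenCV 4.12 (cv2) and the standard library are available. Lean on these libraries where they do the work, as an engineer would, in place of code of your own. Each camera call takes 0.05 s, during which the arm holds its last target. There are 200 camera calls.

TASK

Draw the carriage out from under the dust hood by its knob until it is fully home against its end stop, lift the vermilion tray up out of it, and gently hang the tray by its brass loop on the hook stand so that its eggshell face points outward, towards the hook's open tip. Never let its fresh lacquer touch the counter. Leave the tray hanging freely and still, the empty carriage out at its stop, and the other things on the counter where they are.

Things in the scene. Friction and masses are not known exactly. Their poses are not given: they have to be found in the camera images.
- rail: Fixed rail: wooden board 130 x 370 x 14 mm, two brass rods along its y axis. Origin on the counter, 50 mm to -y of the board's middle. The carriage draws out to -y; end stop block at y=-0.121, 40 mm high. A clear dust hood in a brass frame, 178 mm wide (x), 238 mm high, covers y=0.065 (open mouth) to 0.215. Yaw near 0.
- carriage (a joint): Travel of the carriage along the rail in m: 0 fully under the hood, 0.170 fully out against the end stop. Slides with about 1.2 N of friction plus slight damping and stays where it is left.
- knob (a point): Grip point on the carriage's upright brass knob: cylinder 20 mm in diameter, 74 to 104 mm above the counter; this point on its axis 89 mm up. It stands 150 mm in front of the slot (to the rail's -y) on a draw bar (top 51 mm up), outside the hood, clear all round. Moves with the carriage; axes those of the rail.
- slot (a point): Centre of the floor of the slot in the carriage, 45 mm above the counter; moves with the carriage, axes parallel to the rail's. Wooden cheeks 40 mm high hold the foot of the tray all round with about 1 mm of play to its faces and 1.5 mm to its edges.
- tray: Loose lacquer tray, upright slab 60 wide (y) x 140 high (z) x 12 mm thick (x), about 0.12 kg. Origin at the centre of its lower end. Front (-x) is the marked face: vermilion rim, cream eggshell mosaic; back (+x) plain black. Stands in the slot, face to the rail's +y. Can be taken from above by its side edges (60 mm apart) near the top; a brass loop stands on its top end.
- tray_loop (a point): Centre of the opening of the tray's brass loop, 152 mm above the tray's origin (12 mm above its top end), axes those of the tray. The opening is 24 mm wide (y) x 24 mm high (z) and is threaded along x; the wire is 4 mm square, so the loop ends 28 mm above the tray's top end.
- tray_face (a point): Centre of the tray's eggshell face, 70 mm above its lower end and 4 mm towards local -x; axes those of the tray.
- stand: Fixed hook stand: base 120 mm in diameter, brass column 22 mm thick at its top (212 mm high), one level hook 7 mm thick along this frame's -x, axis 205 mm up, straight to 86 mm from the column's axis, then turned up 10 mm. Origin on the counter under the column. Tray hung: loop centre 196 mm up, lower end 44 mm; face outward, its yaw equals the stand's.
- hook_tip (a point): Centre of the upturned end of the hook, 94 mm from the column's axis, 215 mm above the counter; axes those of the stand.
- hook_root (a point): Point on the hook's axis where it leaves the column, 8 mm from the column's axis, 205 mm above the counter; axes those of the stand.
- scraper: Loose horn scraper, flat, 122 x 55 x 6 mm, brown, lying on the counter. Bystander.
- cork: Loose cork sanding block 110 x 60 x 34 mm. Bystander.
- dish: Loose white ceramic slab 120 x 180 x 10 mm carrying three 50 mm eggshell mosaic tiles, 18 mm high in all. Bystander.
- cup: Loose celadon cup with its lid on, 88 mm in diameter, 105 mm high. Bystander.
- bowl: Loose black lacquer bowl, 120 mm in diameter, 50 mm high. Bystander.
- brush: Loose flat lacquer brush 183 x 46 x 13 mm lying on the counter. Bystander.

How it is judged:
By the outcome, as a careful person would: the job done as asked, in the order asked, and still so for the second after the job is handed in, with the robot touching nothing.
It also fails if it takes over 64 s, if anything falls off the work surface, if the arm or the gripper's body presses on something with over 40 N, if the wrist force passes 120 N, or if a joint passes its speed limit or range.

## Working session

There is one attempt and no reset: what is moved stays moved. The work goes in short steps, Python scripts to look and compute and a tool call to move; the robot and the scene stay as the last step left them, time stands still between calls to the robot, and variables do not carry over. Pictures are saved under pics/ and viewed, at most 10 in all, crops included, and the job is handed in when it is done.

Besides the shell and the picture viewer there is one more tool, called after "Emit:" in YAML: its name, and indented under it one key for each argument. play_rows: Moves the arm, as the interface text tells. Its arguments: {"type":"object","properties":{"motion":{"type":"array"},"fingers":{"type":"number"}},"required":["motion"]}

```bash
mkdir -p pics
cat > h.py <<'E'
from rig import bot, imaging, finder
import numpy as np, cv2
def cap(n, save=None):
    c=imaging.capture(n)
    if save: cv2.imwrite('pics/'+save, c['frame'][:,:,::-1])
    return c
def proj(c,X):
    p=c['camera_matrix']@(c['R']@np.asarray(X,float)+c['t']); return p[:2]/p[2]
def tri(cs,uvs):
    A=[]
    for c,(u,v) in zip(cs,uvs):
        P=c['camera_matrix']@np.c_[c['R'],c['t']]
        A+= [u*P[2]-P[0], v*P[2]-P[1]]
    A=np.array(A); return np.linalg.lstsq(A[:,:3],-A[:,3],rcond=None)[0]
E
python3 - <<'E'
from h import *
np.set_printoptions(precision=4,suppress=True)
s=bot.read_state(); print(s['time_s'],s['position'],s['tcp_rot'],s['force'])
for cam in('scene','side'):
    c=cap(cam,cam+'0.png'); print(cam,'pos',-c['R'].T@c['t'],c['camera_matrix'][0,0])
    for n in['rail','carriage','knob','slot','tray','tray_loop','tray_face','stand','hook_tip','hook_root','scraper','cork','dish','cup','bowl','brush']:
        r=finder.recognise(cam,n)
        print(n,[(np.round(q['at'],3).tolist(),round(q['confidence'],2)) for q in r[:2]])
print(bot.read_state()['time_s'])
E
```

```text
0.0 [0.212  0.5871 0.1989] [[-0.9405  0.3398 -0.0011]
 [ 0.3398  0.9405 -0.0019]
 [ 0.0003 -0.0022 -1.    ]] [-0.1287  0.7908  0.0297]
scene pos [0.961  0.4341 1.2535] 403.40403151452654
rail [([0.611, 0.364, 0.238], 0.92)]
carriage [([0.588, 0.23, 0.052], 0.63)]
knob [([0.586, 0.234, 0.048], 0.51), ([0.458, -0.259, 0.015], 0.36)]
slot [([0.586, 0.227, 0.049], 0.76)]
tray [([0.492, -0.539, 0.027], 0.48)]
tray_loop []
tray_face []
stand [([0.458, -0.263, 0.015], 0.6)]
hook_tip [([0.455, -0.26, 0.018], 0.62)]
hook_root [([0.454, -0.257, 0.013], 0.88)]
scraper [([0.4, -0.033, 0.006], 0.79), ([0.381, 0.256, 0.015], 0.5)]
cork []
dish [([0.705, -0.296, 0.008], 0.91)]
cup [([0.746, 0.127, 0.086], 0.76)]
bowl [([0.492, -0.538, 0.029], 0.78), ([0.457, -0.265, 0.015], 0.5)]
brush [([0.381, 0.255, 0.013], 0.61), ([0.745, 0.126, 0.083], 0.49)]
side pos [ 0.195  -1.1508  0.7957] 460.2826475148696
rail [([0.588, 0.337, 0.068], 0.61), ([0.69, -0.32, 0.012], 0.53)]
carriage [([0.587, 0.337, 0.053], 0.62)]
knob [([0.583, 0.335, 0.052], 0.62)]
slot [([0.583, 0.333, 0.051], 0.95)]
tray [([0.596, 0.352, 0.141], 0.93)]
tray_loop [([0.593, 0.354, 0.14], 0.86)]
tray_face [([0.595, 0.346, 0.141], 0.89), ([0.688, -0.318, 0.012], 0.44)]
stand [([0.448, -0.275, 0.018], 0.82)]
hook_tip [([0.446, -0.278, 0.013], 0.92)]
hook_root [([0.446, -0.276, 0.017], 0.83), ([0.586, 0.338, 0.068], 0.72)]
scraper [([0.397, -0.042, 0.006], 0.61)]
cork [([0.71, -0.088, 0.037], 0.66), ([0.69, -0.321, 0.011], 0.47)]
dish [([0.688, -0.322, 0.014], 0.58)]
cup [([0.73, 0.096, 0.069], 0.64)]
bowl [([0.506, -0.498, 0.025], 0.91), ([0.583, 0.336, 0.055], 0.15)]
brush [([0.381, 0.248, 0.011], 0.53)]
1.7
```

View pics/scene0.png

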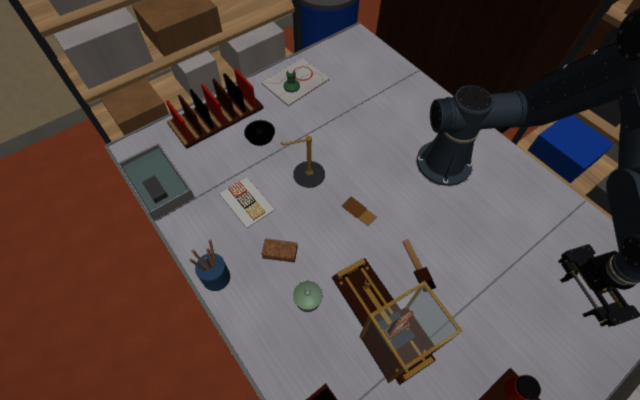

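View pics/side0.png

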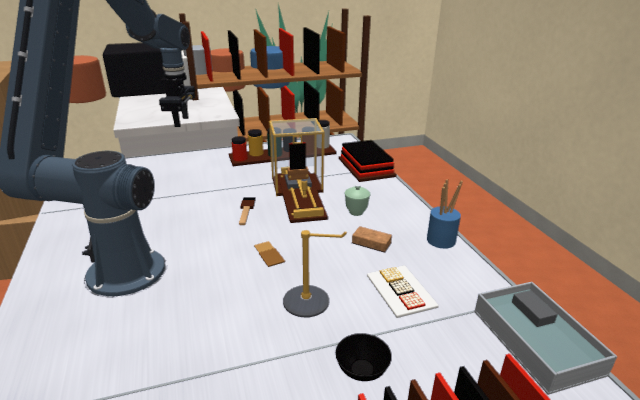

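The scene view shows the rail around (385,320) and the hook from (309,137) to (283,142). The side view shows the rail at (300,190), the tray back at (297,155), and the hook from (306,233) to (345,235). I'll enlarge these areas.

Run:
```python
from h import *
a=cv2.imread('pics/scene0.png');b=cv2.imread('pics/side0.png')
def cr(i,x,y,w,h): return cv2.resize(i[y:y+h,x:x+w],(400,300),interpolation=cv2.INTER_CUBIC)
m=np.vstack([np.hstack([cr(a,326,250,160,120+15*0),cr(a,260,122,80,60)]),np.hstack([cr(b,230,112,160,120),cr(b,280,220,80,60)])])
cv2.imwrite('pics/m.png',m)
```

```text
(no output)
```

View pics/m.png

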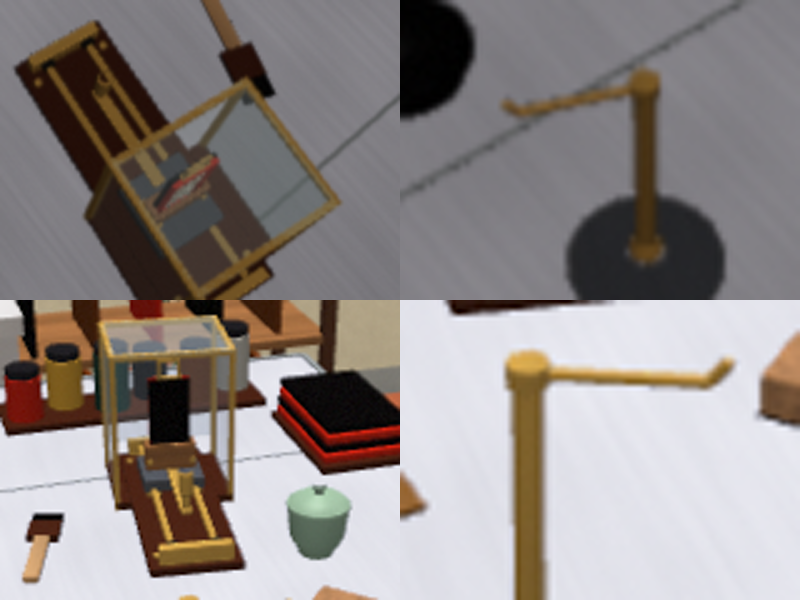

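The montage shows: 
- Knob top: scene (366.8,282), side (304.8,182).
- Column cap: scene (309,138), side (305.6,232.4).
- Hook tip: scene (281.6,142.4), side (345.6,232.8).
- Hood mouth top corners: scene (372,314) and (425,284), side (324,132) and (274,134).

Run:
```python
from h import *
np.set_printoptions(precision=4,suppress=True)
a,b=cap('scene'),cap('side')
P={}
for n,u,v in [('knobtop',(366.8,282),(304.8,182)),('col',(309,138),(305.6,232.4)),('tip',(281.6,142.4),(345.6,232.8)),('mouth+x',(372,314),(324,132)),('mouth-x',(425.2,284),(274,134)),
 ('stop-x top',(364.8,261.2),(294,332-120+0)),]:
    X=tri([a,b],[u,v]); P[n]=X; print(n,X,proj(a,X)-u,proj(b,X)-v)
d=P['col']-P['tip']; print('stand yaw',np.degrees(np.arctan2(d[1],d[0])),np.hypot(*d[:2]))
d=P['mouth+x']-P['mouth-x']; print('rail yaw',np.degrees(np.arctan2(d[1],d[0])),np.hypot(*d[:2]))
print(bot.read_state()['joint_positions'])
```

```text
knobtop [0.5837 0.203  0.1013] [ 0.1455 -0.0497] [0.1003 0.0244]
col [ 0.448  -0.2689  0.2113] [-0.3197  0.0998] [-0.3547 -0.0773]
tip [ 0.5343 -0.305   0.216 ] [-0.5664  0.1271] [-0.6203 -0.0831]
mouth+x [0.6783 0.2997 0.2375] [-2.008   0.6493] [-1.1373 -0.267 ]
mouth-x [0.5101 0.3265 0.2376] [-0.0386  0.0179] [-0.0235 -0.0084]
stop-x top [0.5232 0.1317 0.0335] [-0.5896  0.2061] [-0.4546 -0.1159]
stand yaw 157.28862837979048 0.09353398802319636
rail yaw -9.063652016470478 0.17028760631919782
[ 59.9025  30.2228  82.0871  -0.0023  67.6913 -10.2282]
```

Emit:
play_rows:
  motion:
    - [[-0.01, -0.005, -0.03, 0, 0, 4], [-0.04, -0.02, -0.06, 0, 0, 9], [-0.07, -0.035, -0.09, 0, 0, 15], [-0.105, -0.052, -0.115, 0, 0, 21], [-0.14, -0.07, -0.135, 0, 0, 27], [-0.175, -0.088, -0.15, 0, 0, 33], [-0.21, -0.105, -0.16, 0, 0, 38], [-0.24, -0.12, -0.16, 0, 0, 42]]

```text
time_s: 2.47
position: [0.3964, 0.3956, 0.3625]
tcp_rot: [[-0.469, 0.883, 0.005], [0.883, 0.469, 0.003], [0.001, 0.006, -1.0]]
force: [0.2, 0.3, 0.5]
opening: 1.0
grasp_force: 0.0
```

```bash
cat >> h.py <<'E'
from scipy.spatial.transform import Rotation as Ro
def go(p,yaw):
    "shift and turn (tool axes) from the present pose to p with tool y at angle yaw, pointing down"
    s=bot.read_state(); R=np.array(s['tcp_rot']); a=np.radians(yaw)
    y=np.array([np.cos(a),np.sin(a),0]); z=np.array([0,0,-1.]); T=np.c_[np.cross(y,z),y,z]
    print('t',s['time_s'],'pos',np.round(s['position'],4),'yaw',np.round(np.degrees(np.arctan2(R[1,1],R[0,1])),2),'F',np.round(s['force'],1))
    print('shift',np.round(R.T@(np.array(p)-s['position']),4),'turn',np.round(Ro.from_matrix(R.T@T).as_rotvec(degrees=True),2))
E
python3 -c "
from h import *
go([.575,.2,.36],-6)"
```

```text
t 2.4667 pos [0.3964 0.3956 0.3625] yaw 27.95 F [0.2 0.3 0.5]
shift [-0.2565  0.0661  0.0027] turn [ 0.29 -0.14 33.95]
```

Emit:
play_rows:
  motion:
    - [[-0.037, 0.009, 0, 0, 0, 5], [-0.074, 0.018, 0, 0, 0, 10], [-0.111, 0.028, 0, 0, 0, 16], [-0.148, 0.038, 0, 0, 0, 21], [-0.185, 0.047, 0, 0, 0, 26], [-0.22, 0.056, 0, 0, 0, 31], [-0.257, 0.066, 0, 0, 0, 34], [-0.257, 0.066, 0, 0, 0, 34]]

```text
time_s: 3.13
position: [0.579, 0.1948, 0.3589]
tcp_rot: [[0.111, 0.994, 0.003], [0.994, -0.111, -0.003], [-0.003, 0.003, -1.0]]
force: [0.2, -0.2, 0.3]
opening: 0.996
grasp_force: 0.0
```

```bash
python3 -c "
from h import *
go([.584,.203,.36],-6)
c=cap('wrist','w1.png'); print(-c['R'].T@c['t'],c['camera_matrix'][0,0])
for q in ([.584,.203,.104],[.584,.203,.089]): print(proj(c,q))
print(c['R'],c['t'],c['camera_matrix'])
"
```

```text
t 3.1333 pos [0.579  0.1948 0.3589] yaw -6.36 F [ 0.2 -0.2  0.3]
shift [ 0.0087  0.0041 -0.0012] turn [ 0.2   0.17 -0.36]
[0.58739056 0.26854416 0.54357248] 342.4563635186229
[322.05016341 157.82652202]
[321.95420728 156.15138331]
[[ 0.99393427 -0.10992567  0.00331876]
 [-0.10679269 -0.95751914  0.2678664 ]
 [-0.02626762 -0.26659602 -0.96345035]] [-0.5561117   0.17426039  0.61072725] [[342.45636352   0.         320.20526211]
 [  0.         342.45636352 200.23850819]
 [  0.           0.           1.        ]]
```

View pics/w1.png

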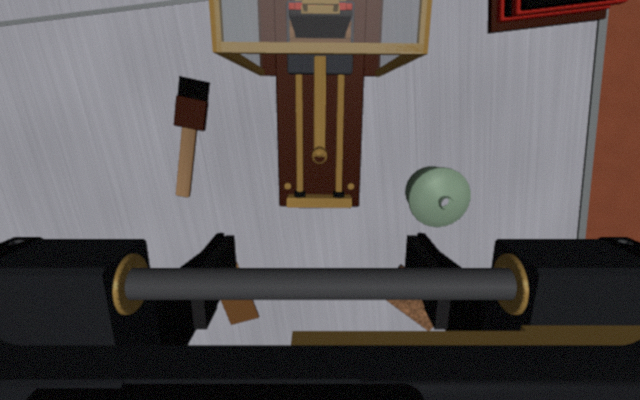

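The knob sits at (319,155), the hood mouth bar is level at row 47, and the rail is upright in the picture. So rail yaw is about -6.3°.

```bash
python3 -c "
from h import *
go([.582,.205,.091],-6.3)"
```

```text
t 3.1833 pos [0.5763 0.1975 0.3588] yaw -6.17 F [-1.1  0.  -0.3]
shift [0.0082 0.0048 0.2678] turn [0.   0.04 0.13]
```

Emit:
play_rows:
  motion:
    - [[0.004, 0.002, 0.035, 0, 0, 0.1], [0.008, 0.005, 0.075, 0, 0, 0.1], [0.008, 0.005, 0.115, 0, 0, 0.1], [0.008, 0.005, 0.155, 0, 0, 0.1], [0.008, 0.005, 0.195, 0, 0, 0.1], [0.008, 0.005, 0.23, 0, 0, 0.1], [0.008, 0.005, 0.255, 0, 0, 0.1], [0.008, 0.005, 0.268, 0, 0, 0.1]]

```text
time_s: 3.85
position: [0.5761, 0.2088, 0.0878]
tcp_rot: [[0.102, 0.995, -0.007], [0.995, -0.102, -0.001], [-0.002, -0.007, -1.0]]
force: [0.1, -0.3, -0.3]
opening: 1.002
grasp_force: 0.0
```

Emit:
play_rows:
  motion:
    - [[0, 0, 0, 0, 0, 0], [0, 0, 0, 0, 0, 0], [0, 0, 0, 0, 0, 0], [0, 0, 0, 0, 0, 0], [0, 0, 0, 0, 0, 0], [0, 0, 0, 0, 0, 0], [0, 0, 0, 0, 0, 0], [0, 0, 0, 0, 0, 0]]
  fingers: 0.0

```text
time_s: 4.52
position: [0.5801, 0.208, 0.0921]
tcp_rot: [[0.104, 0.995, 0.001], [0.995, -0.104, 0.0], [0.0, 0.001, -1.0]]
force: [-0.8, -0.1, -0.5]
opening: 0.481
grasp_force: 0.0
```

Emit:
play_rows:
  motion:
    - [[0, 0, 0, 0, 0, 0], [0, 0, 0, 0, 0, 0], [0, 0, 0, 0, 0, 0], [0, 0, 0, 0, 0, 0], [0, 0, 0, 0, 0, 0], [0, 0, 0, 0, 0, 0]]

```text
time_s: 5.02
position: [0.5798, 0.2081, 0.0915]
tcp_rot: [[0.104, 0.995, -0.0], [0.995, -0.104, -0.0], [-0.0, -0.0, -1.0]]
force: [-0.0, 0.6, -0.3]
opening: 0.043
grasp_force: 0.0
```

```bash
python3 -c "
from h import *
a=np.radians(-6.3); d=np.array([np.sin(a),-np.cos(a)])
s=bot.read_state(); p=np.array(s['position']); print(s['opening'],s['grasp_force'],s['force'])
go(np.r_[p[:2]+.17*d,p[2]],-6.3)"
```

```text
0.04294586691297053 0.0 [-0.01585819  0.63622527 -0.34944534]
t 5.0167 pos [0.5798 0.2081 0.0915] yaw -5.97 F [-0.   0.6 -0.3]
shift [-0.17  -0.001  0.   ] turn [-0.01  0.    0.33]
```

Run:
```python
from h import *
a=cap('scene')['frame'];b=cap('side')['frame'];w=cap('wrist')['frame']
def cr(i,x,y,w,h,W=400,H=300): return cv2.resize(i[y:y+h,x:x+w],(W,H),interpolation=cv2.INTER_CUBIC)
m=np.vstack([np.hstack([cr(a,326,250,120,90),cr(b,250,140,120,90)]),cr(w,160,130,320,120,800,300)])
cv2.imwrite('pics/m2.png',m[:,:,::-1])
```

```text
(no output)
```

View pics/m2.png

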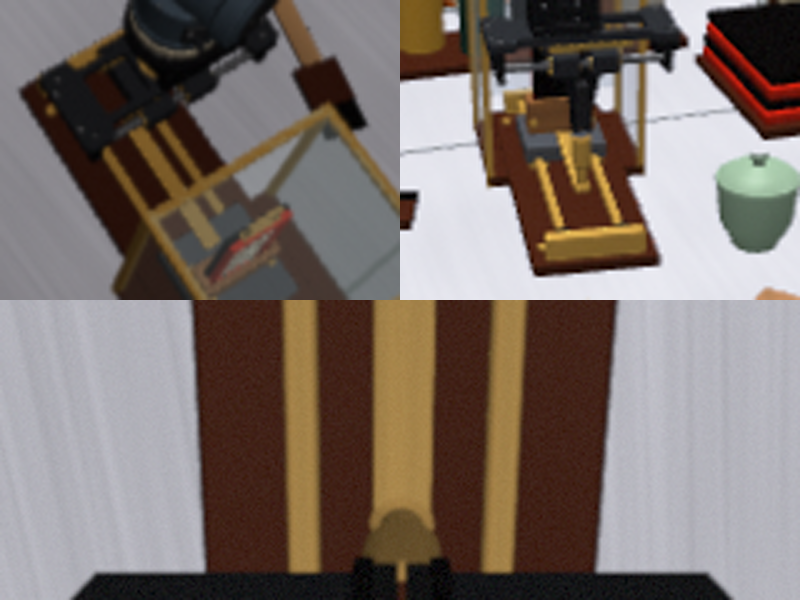

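Run:
```python
from h import *
b=cap('side');w=cap('wrist');a=cap('scene')
s=bot.read_state();p=np.array(s['position']);R=np.array(s['tcp_rot']);print(p,s['opening'])
for z in(-.002,.017): print('tcp',z,[np.round(proj(c,p+R[:,2]*z),1) for c in(a,b,w)])
for z in(.051,.074,.104): print('knob',z,[np.round(proj(c,[.582,.205,z]),1) for c in(a,b,w)])
for u in((304.8,182),(304.8,185),(305,190),(305,197)):
  r=b['R'].T@np.linalg.solve(b['camera_matrix'],[*u,1]);o=-b['R'].T@b['t']
  print(u,[np.round(o+r*(z-o[2])/r[2],3).tolist() for z in(.051,.074,.104)])
```

```text
[0.57982639 0.20804773 0.09154143] 0.006650661005168114
tcp -0.002 [array([368.7, 283.4]), array([303.4, 183.6]), array([318.6, 239.6])]
tcp 0.017 [array([368. , 285.5]), array([303.5, 188.5]), array([318.8, 228.2])]
knob 0.051 [array([365.9, 287.7]), array([304.4, 194.9]), array([322.5, 220.4])]
knob 0.074 [array([366.8, 285.2]), array([304.3, 189. ]), array([322.7, 232.1])]
knob 0.104 [array([367.9, 281.8]), array([304.2, 181.1]), array([323.1, 251.7])]
(304.8, 182) [[0.612, 0.301, 0.051], [0.599, 0.257, 0.074], [0.582, 0.198, 0.104]]
(304.8, 185) [[0.605, 0.278, 0.051], [0.592, 0.234, 0.074], [0.576, 0.176, 0.104]]
(305, 190) [[0.594, 0.24, 0.051], [0.582, 0.197, 0.074], [0.566, 0.141, 0.104]]
(305, 197) [[0.58, 0.19, 0.051], [0.568, 0.148, 0.074], [0.552, 0.094, 0.104]]
```

The side view shows the knob, about (305,185–197), hiding the fingertips, so the knob lies just to -y of the closed fingers. It was squeezed out that way. I'll open and look again.

Emit:
play_rows:
  motion:
    - [[0, 0, 0, 0, 0, 0], [0, 0, 0, 0, 0, 0], [0, 0, 0, 0, 0, 0], [0, 0, 0, 0, 0, 0], [0, 0, 0, 0, 0, 0], [0, 0, 0, 0, 0, 0], [0, 0, 0, 0, 0, 0], [0, 0, 0, 0, 0, 0]]
  fingers: 0.06

```text
time_s: 5.98
position: [0.5799, 0.2081, 0.0916]
tcp_rot: [[0.104, 0.995, 0.0], [0.995, -0.104, 0.0], [0.0, 0.0, -1.0]]
force: [0.1, 0.9, -0.7]
opening: 0.526
grasp_force: 0.0
```

Run:
```python
from h import *
a=cap('side');w=cap('wrist')
s=bot.read_state();p=np.array(s['position']);print(p,s['opening'])
for y in (.17,.18,.19,.2): print(y,[np.round(proj(c,[.58,y,z]),1).tolist() for c in(a,w) for z in(.051,.074,.104)])
def cr(i,x,y,w,h,W=400,H=300): return cv2.resize(i[y:y+h,x:x+w],(W,H),interpolation=cv2.INTER_CUBIC)
m=np.hstack([cr(a['frame'],285,165,40,40,400,400),cr(w['frame'],260,190,120,120,400,400)])
cv2.imwrite('pics/m3.png',m[:,:,::-1])
```

```text
[0.57982348 0.208055   0.09156257] 0.6179708208128105
0.17 [[306.7, 199.6], [306.6, 193.6], [306.6, 185.6], [324.6, 266.4], [325.1, 282.2], [325.8, 308.3]]
0.18 [[305.9, 198.3], [305.8, 192.3], [305.8, 184.4], [323.2, 253.7], [323.5, 268.4], [324.0, 292.7]]
0.19 [[305.0, 196.9], [305.0, 191.0], [304.9, 183.1], [321.8, 240.7], [322.0, 254.3], [322.2, 276.8]]
0.2 [[304.2, 195.6], [304.2, 189.7], [304.1, 181.8], [320.4, 227.4], [320.4, 239.8], [320.4, 260.4]]
```

View pics/m3.png

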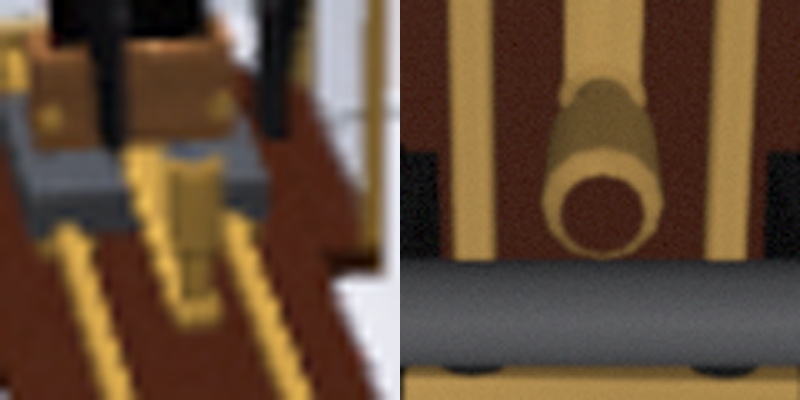

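The fresh crops show the knob ring at wrist (320.9,250.9) and side (304.5,181.5). The fingertips appear at side (296,179) and (312.5,178.5), higher than their stated length puts them. I'll check the tip height by triangulating.

Run:
```python
from h import *
np.set_printoptions(precision=4,suppress=True)
b=cap('side');w=cap('wrist')
s=bot.read_state();p=np.array(s['position']);R=np.array(s['tcp_rot']);print(p,s['opening'])
for n,u,v in [('knob',(304.5,181.5),(320.9,250.9)),('tipL',(296.5,179),(270,236)),('tipR',(311.5,178.5),(372,236))]:
    X=tri([b,w],[u,v]); print(n,X,proj(b,X)-u,proj(w,X)-v, 'in tool',R.T@(X-p))
cv2.imwrite('pics/m4.png',cv2.resize(np.hstack([b['frame'][150:200,260:350],w['frame'][150:200,240:330]])[:,:,::-1],None,fx=4.4,fy=8,interpolation=cv2.INTER_CUBIC) if 0 else np.vstack([cv2.resize(b['frame'][120:200,250:370],(780,300)),cv2.resize(w['frame'][140:380,150:490],(780,300))])[:,:,::-1])
```

```text
[0.5798 0.208  0.0915] 0.6610304570778902
knob [0.582  0.2047 0.1027] [-0.2082  0.017 ] [2.3143 0.3623] in tool [-0.0031  0.0026 -0.0112]
tipL [0.5574 0.2185 0.1094] [-0.3078 -0.021 ] [3.5696 0.601 ] in tool [ 0.008  -0.0234 -0.0178]
tipR [0.6095 0.2122 0.1066] [-0.1285  0.0285] [1.5036 0.2193] in tool [ 0.0072  0.0292 -0.0151]
```

View pics/m4.png

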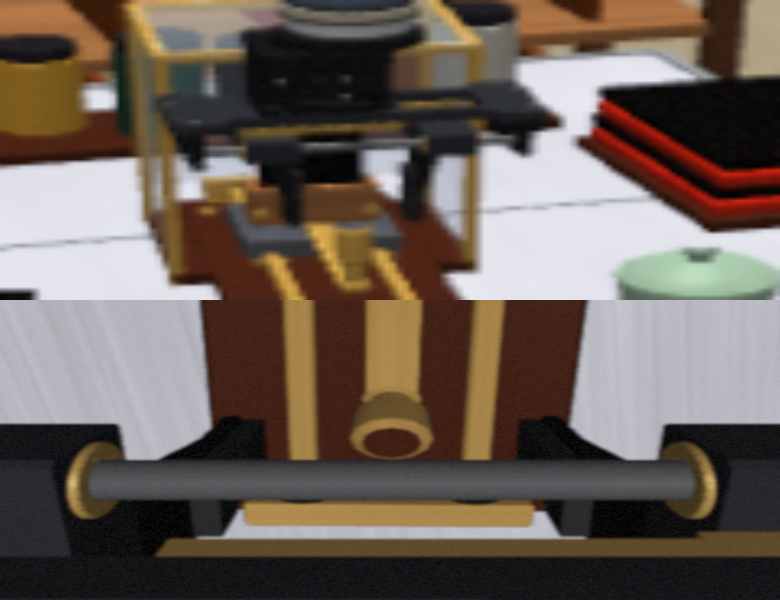

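Both views agree: the fingertips are about 17 mm behind the reported TCP, at z about 0.108. That is some 34 mm short of the stated 17 mm ahead, so the jaws closed above the knob at (0.582,0.205). I'll use the measured offset and go 34 mm lower, checking force.

Emit:
play_rows:
  motion:
    - [[-0.001, 0.001, 0.008, 0, 0, 0.3], [-0.002, 0.002, 0.016, 0, 0, 0.3], [-0.003, 0.002, 0.024, 0, 0, 0.3], [-0.003, 0.002, 0.03, 0, 0, 0.3], [-0.003, 0.002, 0.033, 0, 0, 0.3], [-0.003, 0.002, 0.033, 0, 0, 0.3]]

```text
time_s: 6.68
position: [0.5805, 0.2047, 0.0571]
tcp_rot: [[0.109, 0.994, -0.003], [0.994, -0.109, -0.0], [-0.001, -0.003, -1.0]]
force: [-0.9, -0.1, 0.7]
opening: 0.685
grasp_force: 0.0
```

Emit:
play_rows:
  motion:
    - [[0, 0, 0, 0, 0, 0], [0, 0, 0, 0, 0, 0], [0, 0, 0, 0, 0, 0], [0, 0, 0, 0, 0, 0], [0, 0, 0, 0, 0, 0], [0, 0, 0, 0, 0, 0], [0, 0, 0, 0, 0, 0], [0, 0, 0, 0, 0, 0]]
  fingers: 0.0

```text
time_s: 7.35
position: [0.5795, 0.205, 0.0586]
tcp_rot: [[0.109, 0.994, -0.004], [0.994, -0.109, 0.0], [-0.0, -0.004, -1.0]]
force: [-5.1, 0.6, 3.5]
opening: 0.218
grasp_force: 30.0
```

```bash
python3 -c "
from h import *
s=bot.read_state(); p=np.array(s['position']); print(s['opening'],s['grasp_force'],p)
go(p,-6.3)
a=cap('side');w=cap('wrist')
for c,n in((a,'side'),(w,'wrist')): cv2.imwrite('pics/%s5.png'%n,c['frame'][:,:,::-1])
"
```

```text
0.21840892884113533 29.98308921698481 [0.57951094 0.20502224 0.05855494]
t 7.35 pos [0.5795 0.205  0.0586] yaw -6.28 F [-5.1  0.6  3.5]
shift [0. 0. 0.] turn [-0.23  0.02  0.02]
```

Emit:
play_rows:
  motion:
    - [[-0.004, 0, 0, 0, 0, 0], [-0.012, 0, 0, 0, 0, 0], [-0.024, 0, 0, 0, 0, 0], [-0.038, 0, 0, 0, 0, 0], [-0.053, 0, 0, 0, 0, 0], [-0.068, 0, 0, 0, 0, 0], [-0.083, 0, 0, 0, 0, 0], [-0.098, 0, 0, 0, 0, 0]]

```text
time_s: 8.12
position: [0.568, 0.1075, 0.0585]
tcp_rot: [[0.109, 0.994, -0.005], [0.994, -0.109, 0.001], [0.0, -0.005, -1.0]]
force: [-5.6, 1.7, 6.1]
opening: 0.216
grasp_force: 30.0
```

Emit:
play_rows:
  motion:
    - [[-0.014, 0, 0, 0, 0, 0], [-0.027, 0, 0, 0, 0, 0], [-0.039, 0, 0, 0, 0, 0], [-0.049, 0, 0, 0, 0, 0], [-0.057, 0, 0, 0, 0, 0], [-0.063, 0, 0, 0, 0, 0], [-0.066, 0, 0, 0, 0, 0], [-0.068, 0, 0, 0, 0, 0]]

```text
time_s: 8.78
position: [0.56, 0.0399, 0.0585]
tcp_rot: [[0.11, 0.994, -0.007], [0.994, -0.11, 0.001], [0.0, -0.007, -1.0]]
force: [-6.7, 1.6, 6.6]
opening: 0.216
grasp_force: 30.0
```

Traveled 166 mm. I'll push on gently until the stop resists.

Emit:
play_rows:
  motion:
    - [[-0.002, 0, 0, 0, 0, 0], [-0.004, 0, 0, 0, 0, 0], [-0.005, 0, 0, 0, 0, 0], [-0.006, 0, 0, 0, 0, 0], [-0.007, 0, 0, 0, 0, 0], [-0.007, 0, 0, 0, 0, 0]]

```text
time_s: 9.28
position: [0.5596, 0.0362, 0.0585]
tcp_rot: [[0.111, 0.994, -0.006], [0.994, -0.111, 0.005], [0.005, -0.006, -1.0]]
force: [-6.5, 10.4, 6.1]
opening: 0.217
grasp_force: 30.0
```

Emit:
play_rows:
  motion:
    - [[0, 0, 0, 0, 0, 0], [0, 0, 0, 0, 0, 0], [0, 0, 0, 0, 0, 0], [0, 0, 0, 0, 0, 0], [0, 0, -0.004, 0, 0, 0], [0, 0, -0.02, 0, 0, 0], [0, 0, -0.05, 0, 0, 0], [0, 0, -0.09, 0, 0, 0]]
  fingers: 0.087

```text
time_s: 9.95
position: [0.5609, 0.0326, 0.1473]
tcp_rot: [[0.11, 0.994, -0.006], [0.994, -0.11, 0.0], [-0.0, -0.006, -1.0]]
force: [0.4, 0.0, -0.1]
opening: 0.742
grasp_force: 0.0
```

Emit:
play_rows:
  motion:
    - [[0, 0, -0.04, 0, 0, 0], [0, 0, -0.08, 0, 0, 0], [0, 0, -0.115, 0, 0, 0], [0, 0, -0.135, 0, 0, 0], [0, 0, -0.14, 0, 0, 0], [0, 0, -0.14, 0, 0, 0]]

```text
time_s: 10.45
position: [0.5639, 0.0324, 0.2907]
tcp_rot: [[0.11, 0.994, 0.005], [0.994, -0.11, -0.001], [-0.0, 0.005, -1.0]]
force: [0.1, 0.2, -0.2]
opening: 0.995
grasp_force: 0.0
```

Run:
```python
from h import *
np.set_printoptions(precision=4,suppress=True)
# stop position: TCP at grip (.5596,.0362); slot 150 mm behind along rail
a=np.radians(-6.3); d=np.array([-np.sin(a),np.cos(a)])
k=np.array([.561,.0355]); print('slot est',k+.15*d)
go([*(k+.15*d),.3],-6.3)
cs={n:cap(n) for n in('scene','side','wrist')}
q=np.r_[k+.15*d,0]
for n,c in cs.items():
    print(n,[np.round(proj(c,q+[0,0,z]),1).tolist() for z in(.185,.213)])
    for o in('tray','tray_loop','knob'): print(o,[(np.round(r['at'],3).tolist(),round(r['confidence'],2)) for r in finder.recognise(n,o)[:1]])
A=cs['scene']['frame'];B=cs['side']['frame'];W=cs['wrist']['frame']
u=[proj(cs[n],q+[0,0,.18]).astype(int) for n in('scene','side')]
m=np.hstack([cv2.resize(f[y-40:y+40,x-40:x+40],(400,400),interpolation=cv2.INTER_CUBIC) for f,(x,y) in zip((A,B),u)])
print([(x-40,y-40) for x,y in u])
m=np.vstack([m,cv2.resize(W[0:160],(800,200))])
cv2.imwrite('pics/m6.png',m[:,:,::-1])
```

```text
slot est [0.5775 0.1846]
t 10.45 pos [0.5639 0.0324 0.2907] yaw -6.29 F [ 0.1  0.2 -0.2]
shift [ 0.1527 -0.0031 -0.0094] turn [0.3  0.02 0.01]
scene [[367.8, 265.5], [369.0, 261.6]]
tray [([0.578, 0.186, 0.148], 0.78)]
tray_loop [([0.576, 0.183, 0.153], 0.92)]
knob [([0.577, 0.191, 0.043], 0.94)]
side [[304.4, 161.7], [304.4, 153.8]]
tray [([0.582, 0.181, 0.146], 0.77)]
tray_loop [([0.571, 0.18, 0.138], 0.75)]
knob [([0.564, 0.168, 0.053], 0.78)]
wrist [[318.2, -3.5], [317.9, -16.4]]
tray [([0.576, 0.181, 0.159], 0.94)]
tray_loop [([0.579, 0.181, 0.158], 0.75)]
knob [([0.565, 0.154, 0.052], 0.96)]
[(np.int64(327), np.int64(226)), (np.int64(264), np.int64(123))]
```

View pics/m6.png

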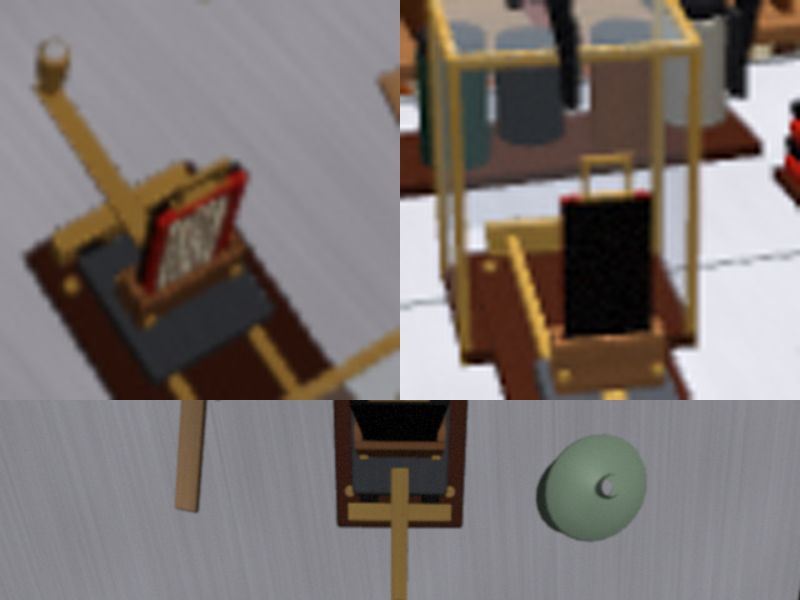

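The scene crop shows the eggshell face towards the hood, with the loop at about (367,260.4). The side crop shows the loop top at (305.4,154.4) and the black back, so the tray stands upright in the drawn-out carriage.

Run:
```python
from h import *
b=cap('side');a=cap('scene')
X=tri([a,b],[(367,260.4),(305.4,154.4)]);print(X,proj(a,X),proj(b,X))
X=tri([a,b],[(365.8,264.2),(305.4,162.2)]);print('top',X,proj(a,X),proj(b,X))
go([.577,.1845,.24],-6.3)
```

```text
[0.57933395 0.17860398 0.21304509] [367.05107631 260.38172422] [305.43445806 154.40894934]
top [0.57928426 0.17857896 0.18553699] [365.92444312 264.15613824] [305.48491781 162.22159461]
t 11.15 pos [0.5626 0.0329 0.2885] yaw -6.27 F [0.2 0.5 0.6]
shift [ 0.1523 -0.0022  0.0485] turn [-0.01  0.    0.03]
```

Emit:
play_rows:
  motion:
    - [[0.012, 0, 0, 0, 0, 0], [0.04, -0.001, 0.005, 0, 0, 0], [0.075, -0.002, 0.012, 0, 0, 0], [0.11, -0.002, 0.02, 0, 0, 0], [0.135, -0.002, 0.03, 0, 0, 0], [0.148, -0.002, 0.04, 0, 0, 0], [0.151, -0.002, 0.048, 0, 0, 0], [0.151, -0.002, 0.048, 0, 0, 0]]

```text
time_s: 11.82
position: [0.5755, 0.1837, 0.2383]
tcp_rot: [[0.107, 0.994, -0.004], [0.994, -0.107, -0.001], [-0.002, -0.004, -1.0]]
force: [-1.3, -0.4, -0.3]
opening: 0.998
grasp_force: 0.0
```

Run:
```python
from h import *
go([.5775,.183,.14],-6.3)
b=cap('side');a=cap('wrist')
m=np.hstack([cv2.resize(b['frame'][110:210,255:355],(400,400)),cv2.resize(a['frame'][150:390,200:440],(400,400))])
cv2.imwrite('pics/m7.png',m[:,:,::-1])
print([np.round(proj(a,[.5775,.183,z]),1).tolist() for z in(.185,.213)])
```

```text
t 11.8167 pos [0.5755 0.1837 0.2383] yaw -6.16 F [-1.3 -0.4 -0.3]
shift [-0.0003  0.0025  0.0982] turn [-0.24  0.09  0.14]
[[321.0, 210.0], [320.9, 222.6]]
```

View pics/m7.png

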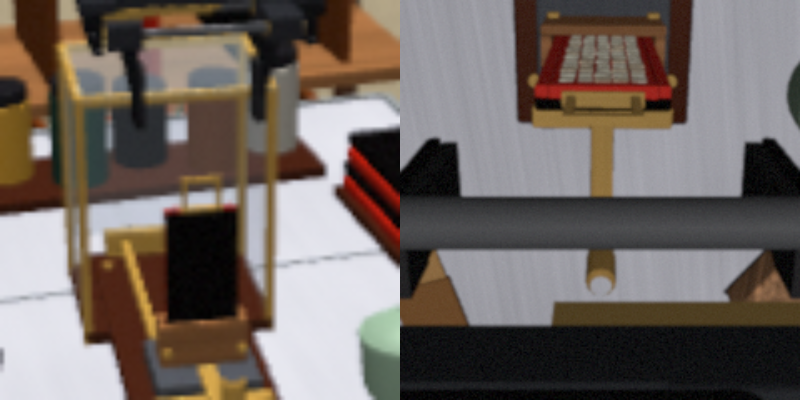

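The wrist crop centres the tray top and loop between the open jaws, at about (321.8,210) against (321,210) predicted. The side crop shows the tips well above the loop, so I'll descend.

Emit:
play_rows:
  motion:
    - [[0, 0.001, 0.015, 0, 0, 0], [0, 0.002, 0.035, 0, 0, 0], [0, 0.002, 0.055, 0, 0, 0], [0, 0.002, 0.072, 0, 0, 0], [0, 0.002, 0.086, 0, 0, 0], [0, 0.002, 0.095, 0, 0, 0], [0, 0.002, 0.098, 0, 0, 0], [0, 0.002, 0.098, 0, 0, 0]]

```text
time_s: 12.58
position: [0.5793, 0.182, 0.1424]
tcp_rot: [[0.111, 0.994, -0.0], [0.994, -0.111, -0.0], [-0.0, -0.0, -1.0]]
force: [0.6, 0.2, -0.7]
opening: 0.999
grasp_force: 0.0
```

Emit:
play_rows:
  motion:
    - [[0, 0, 0, 0, 0, 0], [0, 0, 0, 0, 0, 0], [0, 0, 0, 0, 0, 0], [0, 0, 0, 0, 0, 0], [0, 0, 0, 0, 0, 0], [0, 0, 0, 0, 0, 0], [0, 0, 0, 0, 0, 0]]
  fingers: 0.04

```text
time_s: 13.17
position: [0.5792, 0.1832, 0.143]
tcp_rot: [[0.109, 0.994, 0.0], [0.994, -0.109, 0.0], [0.0, 0.0, -1.0]]
force: [-1.4, -0.1, 3.0]
opening: 0.684
grasp_force: 29.9
```

Emit:
play_rows:
  motion:
    - [[0, 0, -0.003, 0, 0, 0], [0, 0, -0.01, 0, 0, 0], [0, 0, -0.022, 0, 0, 0], [0, 0, -0.038, 0, 0, 0], [0, 0, -0.056, 0, 0, 0], [0, 0, -0.074, 0, 0, 0], [0, 0, -0.09, 0, 0, 0], [0, 0, -0.1, 0, 0, 0]]

```text
time_s: 13.83
position: [0.5799, 0.1831, 0.2448]
tcp_rot: [[0.109, 0.994, 0.003], [0.994, -0.109, 0.0], [0.001, 0.003, -1.0]]
force: [0.2, 0.3, -0.9]
opening: 0.685
grasp_force: 29.9
```

Run:
```python
from h import *
s=bot.read_state(); print(s['opening'],s['grasp_force'])
go([.614,-.338,.245],-112.7)
```

```text
0.6849295492593003 29.929461926221848
t 13.8333 pos [0.5799 0.1831 0.2448] yaw -6.27 F [ 0.2  0.3 -0.9]
shift [-5.143e-01  9.080e-02 -3.000e-04] turn [ 8.0000e-02 -1.8000e-01  1.0643e+02]
```

Emit:
play_rows:
  motion:
    - [[-0.003, 0.001, 0, 0, 0, 1], [-0.012, 0.002, 0, 0, 0, 3], [-0.027, 0.005, 0, 0, 0, 7], [-0.046, 0.008, 0, 0, 0, 12], [-0.068, 0.012, 0, 0, 0, 17], [-0.092, 0.016, 0, 0, 0, 22], [-0.118, 0.021, 0, 0, 0, 27], [-0.144, 0.025, 0, 0, 0, 32]]

```text
time_s: 14.5
position: [0.5871, 0.0354, 0.2408]
tcp_rot: [[0.624, 0.781, -0.003], [0.781, -0.624, -0.0], [-0.002, -0.003, -1.0]]
force: [-0.1, 0.3, -1.1]
opening: 0.685
grasp_force: 29.9
```

Run:
```python
from h import *
go([.614,-.338,.245],-112.7)
```

```text
t 14.5 pos [0.5871 0.0354 0.2408] yaw -38.61 F [-0.1  0.3 -1.1]
shift [-0.2749  0.254  -0.0043] turn [-5.000e-02  2.000e-01  7.409e+01]
```

Emit:
play_rows:
  motion:
    - [[-0.02, 0.019, 0, 0, 0, 5], [-0.041, 0.038, 0, 0, 0, 10], [-0.062, 0.057, 0, 0, 0, 15], [-0.083, 0.077, 0, 0, 0, 20], [-0.104, 0.096, 0, 0, 0, 25], [-0.125, 0.116, 0, 0, 0, 30], [-0.146, 0.135, 0, 0, 0, 35], [-0.166, 0.154, 0, 0, 0, 40]]

```text
time_s: 15.17
position: [0.6047, -0.1905, 0.2406]
tcp_rot: [[0.98, 0.197, -0.004], [0.197, -0.98, 0.001], [-0.003, -0.002, -1.0]]
force: [0.3, -0.4, -1.2]
opening: 0.686
grasp_force: 29.9
```

Run:
```python
from h import *
go([.614,-.338,.245],-112.7)
```

```text
t 15.1667 pos [ 0.6047 -0.1905  0.2406] yaw -78.66 F [ 0.3 -0.4 -1.2]
shift [-0.0199  0.1464 -0.0047] turn [-0.05  0.22 34.04]
```

Emit:
play_rows:
  motion:
    - [[-0.003, 0.024, 0, 0, 0, 6], [-0.006, 0.047, 0, 0, 0, 12], [-0.01, 0.07, 0, 0, 0, 17], [-0.013, 0.092, -0.001, 0, 0, 22], [-0.016, 0.112, -0.002, 0, 0, 27], [-0.018, 0.13, -0.003, 0, 0, 31], [-0.02, 0.142, -0.004, 0, 0, 33.5], [-0.02, 0.146, -0.005, 0, 0, 34]]

```text
time_s: 15.83
position: [0.6147, -0.3384, 0.2451]
tcp_rot: [[0.923, -0.384, -0.003], [-0.384, -0.923, 0.001], [-0.003, 0.0, -1.0]]
force: [-0.6, -0.8, -1.1]
opening: 0.684
grasp_force: 29.9
```

Run:
```python
from h import *
u=np.array([.923,-.386])
p=np.r_[np.array([.448,-.2689])+.134*u,.156]
go(p,-112.7)
cs={n:cap(n) for n in('scene','side','wrist')}
np.savez('pics/s8.npz',**{n+k:c[k] for n,c in cs.items() for k in c})
o=[]
for n,(X,h) in {'scene':([.56,-.31,.23],45),'side':([.56,-.31,.23],45)}.items():
    x,y=proj(cs[n],X).astype(int); print(n,x-h,y-h); o.append(cv2.resize(cs[n]['frame'][y-h:y+h,x-h:x+h],(400,400),interpolation=cv2.INTER_CUBIC))
m=np.vstack([np.hstack(o),cv2.resize(cs['wrist']['frame'][100:300,160:480],(800,200))])
print([ (n,np.round(proj(cs[n],[.5343,-.305,.216]),1), np.round(proj(cs[n],[.448,-.2689,.212]),1)) for n in cs])
cv2.imwrite('pics/m8.png',m[:,:,::-1])
```

```text
t 15.8333 pos [ 0.6147 -0.3384  0.2451] yaw -112.58 F [-0.6 -0.8 -1.1]
shift [-0.0462  0.0001  0.0893] turn [0.02 0.19 0.12]
scene 228 97
side 311 181
[('scene', array([281. , 142.5]), array([308.7, 138. ])), ('side', array([345. , 232.7]), array([305.3, 232.1])), ('wrist', array([324.4, 333.2]), array([323.2, 428.8]))]
```

View pics/m8.png

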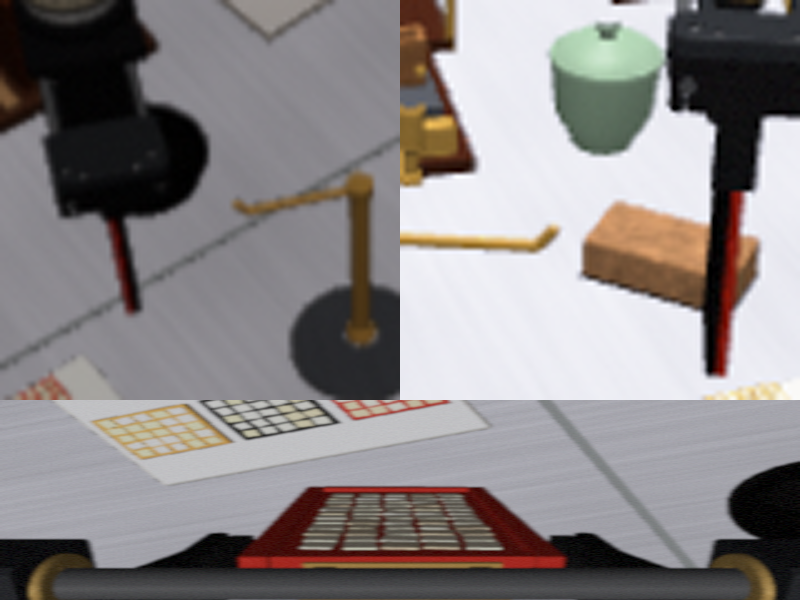

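The scene and side crops show the tray held upright, clear of the hook tip (side about (555,235) in the crop), with its vermilion/eggshell face away from the column. I'll lower it to threading height, still outside the tip.

Emit:
play_rows:
  motion:
    - [[0, 0, 0.004, 0, 0, 0], [0, 0, 0.014, 0, 0, 0], [0, 0, 0.03, 0, 0, 0], [0, 0, 0.048, 0, 0, 0], [-0.005, 0, 0.066, 0, 0, 0], [-0.013, 0, 0.08, 0, 0, 0], [-0.02, 0, 0.087, 0, 0, 0], [-0.022, 0, 0.089, 0, 0, 0]]

```text
time_s: 16.65
position: [0.5935, -0.3244, 0.1554]
tcp_rot: [[0.926, -0.378, -0.006], [-0.378, -0.926, 0.004], [-0.007, -0.002, -1.0]]
force: [-0.4, -0.3, -1.0]
opening: 0.684
grasp_force: 29.9
```

Run:
```python
from h import *
u=np.array([.923,-.386]);c0=np.array([.448,-.2689])
s=bot.read_state();p=np.array(s['position'])[:2]-c0;print('along',p@u,'lat',p@[-u[1],u[0]])
go(np.r_[c0+.05*u,.156],-112.7)
b=cap('side');a=cap('scene')
for n in('tray','tray_loop','tray_face','stand','hook_tip'):
  for q in('scene','side'): print(n,q,[(np.round(r['at'],3).tolist(),round(r['confidence'],2)) for r in finder.recognise(q,n)[:1]])
# brassy pixels in the side view near where the loop should show
for nm,c in(('scene',a),('side',b)):
  L=np.r_[c0+(p@u)*u,.21]
  print(nm,'pred loop c/top/bottom of tray',[np.round(proj(c,L+[0,0,z]),1).tolist() for z in(0,.016,-.012,-.152)])
  m=finder.outline_of(nm,'tray')
  if m:
    ys,xs=np.nonzero(m[0]['pixels']); i=ys.argmax(); print(m[0]['confidence'],'outline x',xs.min(),xs.max(),'y',ys.min(),ys.max(),'lowest at',xs[ys==ys.max()].mean(),'highest at',xs[ys==ys.min()].mean())
```

```text
along 0.15575444883064318 lat 0.004935354745323489
t 16.65 pos [ 0.5935 -0.3244  0.1554] yaw -112.2 F [-0.4 -0.3 -1. ]
shift [-1.057e-01  4.000e-03  1.000e-04] turn [-0.11  0.4   0.5 ]
tray scene [([0.605, -0.295, 0.11], 0.43)]
tray side [([0.584, -0.35, 0.118], 0.53)]
tray_loop scene [([0.604, -0.298, 0.113], 0.65)]
tray_loop side [([0.582, -0.346, 0.116], 0.62)]
tray_face scene [([0.607, -0.297, 0.11], 0.59)]
tray_face side [([0.586, -0.351, 0.117], 0.66)]
stand scene [([0.456, -0.261, 0.016], 0.6)]
stand side [([0.445, -0.273, 0.015], 0.91)]
hook_tip scene [([0.456, -0.258, 0.016], 0.62)]
hook_tip side [([0.448, -0.278, 0.013], 0.93)]
scene pred loop c/top/bottom of tray [[262.5, 147.3], [262.0, 144.2], [262.9, 149.6], [266.9, 173.9]]
0.41 outline x 263 268 y 163 180 lowest at 267.0 highest at 264.5
side pred loop c/top/bottom of tray [[371.6, 236.3], [372.0, 230.5], [371.3, 240.6], [367.7, 287.4]]
0.6 outline x 367 374 y 256 290 lowest at 369.5 highest at 371.5
```

Emit:
play_rows:
  motion:
    - [[0, 0, 0, 0, 0, 0], [0, 0, 0, 0, 0, 0], [0, 0, 0, 0, 0, 0]]

```text
time_s: 17.6
position: [0.596, -0.3273, 0.1585]
tcp_rot: [[0.925, -0.379, -0.0], [-0.379, -0.925, 0.0], [-0.0, -0.0, -1.0]]
force: [-0.0, -0.2, -1.2]
opening: 0.684
grasp_force: 29.9
```

Run:
```python
from h import *
u=np.array([.923,-.386]);c0=np.array([.448,-.2689])
p=np.array(bot.read_state()['position'])[:2]-c0;print('along',p@u,'lat',p@[-u[1],u[0]])
go(np.r_[c0+.05*u,.156],-112.7)
a,b=cap('scene'),cap('side')
# refine hook: brass pixels along the hook in each view, line fit at known height
for nm,c in(('scene',a),('side',b)):
  hsv=cv2.cvtColor(c['frame'],cv2.COLOR_RGB2HSV); m=(hsv[...,0]>10)&(hsv[...,0]<30)&(hsv[...,1]>90)&(hsv[...,2]>60)
  for al in (.03,.05,.07):
    X=np.r_[c0+al*u,.205]; x,y=proj(c,X); col=int(round(x)); r=[i for i in range(int(y)-7,int(y)+8) if m[i,col]]
    print(nm,al,'pred',np.round([x,y],1),'seen rows',r)
  x,y=proj(c,np.r_[c0,.15]); row=int(round(y)); print(nm,'col pred',round(x,1),[i for i in range(int(x)-9,int(x)+10) if m[row,i]])
```

```text
along 0.1591647452838865 lat 0.0032730513741194836
t 17.6 pos [ 0.596  -0.3273  0.1585] yaw -112.27 F [-0.  -0.2 -1.2]
shift [-0.1091  0.0025  0.0025] turn [-0.    0.    0.43]
scene 0.03 pred [299.9 141. ] seen rows [140, 141]
scene 0.05 pred [294.1 142.2] seen rows [141, 142]
scene 0.07 pred [288.2 143.3] seen rows [143, 144]
scene col pred 308.8 [307, 308, 309, 310]
side 0.03 pred [317.9 235.2] seen rows [234, 235]
side 0.05 pred [326.4 235.7] seen rows [234, 235, 236]
side 0.07 pred [334.8 236.1] seen rows [235, 236]
side col pred 305.5 [303, 304, 305, 306, 307]
```

Emit:
play_rows:
  motion:
    - [[-0.002, 0.001, 0.001, 0, 0, 0.2], [-0.007, 0.002, 0.002, 0, 0, 0.4], [-0.014, 0.0025, 0.0025, 0, 0, 0.4], [-0.022, 0.0025, 0.0025, 0, 0, 0.4], [-0.03, 0.0025, 0.0025, 0, 0, 0.4], [-0.036, 0.0025, 0.0025, 0, 0, 0.4], [-0.039, 0.0025, 0.0025, 0, 0, 0.4], [-0.04, 0.0025, 0.0025, 0, 0, 0.4]]

```text
time_s: 18.37
position: [0.5574, -0.3141, 0.1563]
tcp_rot: [[0.923, -0.386, -0.0], [-0.386, -0.923, 0.0], [-0.0, -0.0, -1.0]]
force: [-0.0, 0.9, -1.6]
opening: 0.687
grasp_force: 29.9
```

Run:
```python
from h import *
u=np.array([.923,-.386]);c0=np.array([.448,-.2689])
for i in range(2):
  p=np.array(bot.read_state()['position'])[:2]-c0;print('along',p@u,'lat',p@[-u[1],u[0]])
  go(np.r_[c0+.05*u,.156],-112.7); cap('side')
```

```text
along 0.11837283214101664 lat 0.0005081560417791879
t 18.3667 pos [ 0.5574 -0.3141  0.1563] yaw -112.68 F [-0.   0.9 -1.6]
shift [-0.0683  0.0005  0.0003] turn [-0.    0.01  0.02]
along 0.1187536994230159 lat 0.0004966314525989084
t 18.4167 pos [ 0.5577 -0.3142  0.1563] yaw -112.68 F [-0.4  0.5 -2. ]
shift [-0.0687  0.0005  0.0003] turn [-0.   -0.01  0.02]
```

Aligned to within a millimetre. Threading slowly.

Emit:
play_rows:
  motion:
    - [[-0.002, 0.0005, 0, 0, 0, 0], [-0.006, 0.0005, 0, 0, 0, 0], [-0.011, 0.0005, 0, 0, 0, 0], [-0.016, 0.0005, 0, 0, 0, 0], [-0.021, 0.0005, 0, 0, 0, 0], [-0.026, 0.0005, 0, 0, 0, 0], [-0.03, 0.0005, 0, 0, 0, 0], [-0.032, 0.0005, 0, 0, 0, 0]]

```text
time_s: 19.13
position: [0.5276, -0.3021, 0.1561]
tcp_rot: [[0.923, -0.386, -0.001], [-0.386, -0.923, 0.0], [-0.001, -0.0, -1.0]]
force: [-1.2, 0.4, -2.0]
opening: 0.683
grasp_force: 29.9
```

Emit:
play_rows:
  motion:
    - [[-0.002, 0, 0, 0, 0, 0], [-0.007, 0, 0, 0, 0, 0], [-0.013, 0, 0, 0, 0, 0], [-0.019, 0, 0, 0, 0, 0], [-0.025, 0, 0, 0, 0, 0], [-0.031, 0, 0, 0, 0, 0], [-0.035, 0, 0, 0, 0, 0], [-0.036, 0, 0, 0, 0, 0]]

```text
time_s: 19.8
position: [0.4942, -0.2881, 0.156]
tcp_rot: [[0.923, -0.386, -0.001], [-0.386, -0.923, 0.001], [-0.001, -0.0, -1.0]]
force: [-0.8, 0.5, -1.8]
opening: 0.686
grasp_force: 29.9
```

Emit:
play_rows:
  motion:
    - [[0, 0, 0.002, 0, 0, 0], [0, 0, 0.004, 0, 0, 0], [0, 0, 0.006, 0, 0, 0], [0, 0, 0.008, 0, 0, 0], [0, 0, 0.0095, 0, 0, 0], [0, 0, 0.011, 0, 0, 0], [0, 0, 0.012, 0, 0, 0], [0, 0, 0.012, 0, 0, 0]]

```text
time_s: 20.47
position: [0.495, -0.2886, 0.1437]
tcp_rot: [[0.923, -0.385, -0.0], [-0.385, -0.923, 0.0], [-0.001, -0.0, -1.0]]
force: [0.4, 0.3, -1.2]
opening: 0.682
grasp_force: 29.9
```

Emit:
play_rows:
  motion:
    - [[0, 0, 0.0005, 0, 0, 0], [0, 0, 0.001, 0, 0, 0], [0, 0, 0.0015, 0, 0, 0], [0, 0, 0.0015, 0, 0, 0]]

```text
time_s: 20.8
position: [0.4951, -0.2887, 0.1425]
tcp_rot: [[0.923, -0.385, -0.0], [-0.385, -0.923, -0.0], [-0.0, 0.0, -1.0]]
force: [-0.1, 0.3, -1.6]
opening: 0.685
grasp_force: 29.9
```

Emit:
play_rows:
  motion:
    - [[0, 0, 0.0005, 0, 0, 0], [0, 0, 0.001, 0, 0, 0], [0, 0, 0.0015, 0, 0, 0], [0, 0, 0.002, 0, 0, 0], [0, 0, 0.002, 0, 0, 0]]

```text
time_s: 21.22
position: [0.4955, -0.2889, 0.1416]
tcp_rot: [[0.923, -0.385, 0.001], [-0.385, -0.923, -0.001], [0.001, 0.0, -1.0]]
force: [-1.3, 1.2, 4.4]
opening: 0.688
grasp_force: 29.9
```

Emit:
play_rows:
  motion:
    - [[0, 0, -0.0005, 0, 0, 0], [0, 0, -0.001, 0, 0, 0], [0, 0, -0.001, 0, 0, 0]]

```text
time_s: 21.47
position: [0.4953, -0.2888, 0.1418]
tcp_rot: [[0.923, -0.385, 0.0], [-0.385, -0.923, -0.0], [0.001, 0.0, -1.0]]
force: [-0.3, 1.3, 1.5]
opening: 0.683
grasp_force: 29.9
```

Emit:
play_rows:
  motion:
    - [[0, 0, 0, 0, 0, 0], [0, 0, 0, 0, 0, 0], [0, 0, 0, 0, 0, 0], [0, 0, 0, 0, 0, 0], [0, 0, 0, 0, 0, 0], [0, 0, 0, 0, 0, 0], [0, 0, 0, 0, 0, 0], [0, 0, 0, 0, 0, 0]]
  fingers: 0.084

```text
time_s: 22.13
position: [0.4952, -0.2887, 0.1415]
tcp_rot: [[0.923, -0.385, 0.0], [-0.385, -0.923, -0.0], [0.0, 0.0, -1.0]]
force: [0.9, 0.8, 0.6]
opening: 0.96
grasp_force: 0.0
```

Run:
```python
from h import *
u=np.array([.923,-.386]);c0=np.array([.448,-.2689]); al=.0505
go([.495,-.2885,.26],-112.7); print(bot.read_state()['opening'])
for nm in('scene','side'):
  c=cap(nm); print(nm,[np.round(proj(c,np.r_[c0+al*u,z]),1).tolist() for z in(.184,.044)])
  for m in finder.outline_of(nm,'tray')[:1]:
    ys,xs=np.nonzero(m['pixels']); print(m['confidence'],xs.min(),xs.max(),ys.min(),ys.max(),'bottom x',xs[ys>=ys.max()-1].mean(),'top x',xs[ys<=ys.min()+1].mean())
```

```text
t 22.1333 pos [ 0.4952 -0.2887  0.1415] yaw -112.67 F [0.9 0.8 0.6]
shift [-2.000e-04 -1.000e-04 -1.185e-01] turn [ 0.   -0.    0.03]
0.9602854419084476
scene [[294.2, 146.2], [295.6, 170.3]]
side [[326.4, 243.1], [325.6, 289.2]]
0.46 324 331 262 294 bottom x 326.7142857142857 top x 327.27272727272725
```

Emit:
play_rows:
  motion:
    - [[0, 0, -0.003, 0, 0, 0], [0, 0, -0.01, 0, 0, 0], [0, 0, -0.022, 0, 0, 0], [0, 0, -0.038, 0, 0, 0], [0, 0, -0.056, 0, 0, 0], [0, 0, -0.076, 0, 0, 0], [0, 0, -0.098, 0, 0, 0], [0, 0, -0.12, 0, 0, 0]]

```text
time_s: 23.0
position: [0.495, -0.2885, 0.2632]
tcp_rot: [[0.923, -0.385, 0.0], [-0.385, -0.923, -0.0], [0.0, 0.0, -1.0]]
force: [-0.4, -0.8, -0.3]
opening: 0.967
grasp_force: 0.0
```

Emit:
play_rows:
  motion:
    - [[0, 0, -0.025, 0, 0, 0], [0, 0, -0.05, 0, 0, 0], [0, 0, -0.075, 0, 0, 0], [0, 0, -0.095, 0, 0, 0], [0, 0, -0.1, 0, 0, 0], [0, 0, -0.1, 0, 0, 0], [0, 0, -0.1, 0, 0, 0], [0, 0, -0.1, 0, 0, 0]]

```text
time_s: 23.67
position: [0.4943, -0.288, 0.3598]
tcp_rot: [[0.923, -0.385, -0.003], [-0.385, -0.923, 0.002], [-0.003, -0.001, -1.0]]
force: [-0.1, 0.6, 0.4]
opening: 0.964
grasp_force: 0.0
```

Run:
```python
from h import *
u=np.array([.923,-.386]);c0=np.array([.448,-.2689])
for k in range(3):
 for nm in('scene','side'):
  c=cap(nm)
  for m in finder.outline_of(nm,'tray')[:1]:
    ys,xs=np.nonzero(m['pixels']); print(nm,round(m['confidence'],2),xs.min(),xs.max(),ys.min(),ys.max(),'bottom x',xs[ys>=ys.max()-1].mean().round(1),'top x',xs[ys<=ys.min()+1].mean().round(1))
  if k==0:
   n=np.array([-u[1],u[0]])
   for al in(.0445,.0565): print(nm,al,'pred corners',[np.round(proj(c,np.r_[c0+al*u+s*.03*n,z])).tolist() for z in(.184,.044) for s in(-1,1)])
   r=finder.recognise(nm,'tray')[:1]; print([(np.round(q['at'],3),q['confidence']) for q in r])
# carriage check: knob expected near (.560,.036)
c=cap('side'); print('knob top pred',proj(c,[.561,.0355,.104])); a=cap('scene'); print(proj(a,[.561,.0355,.104]))
for q,cc in(('side',c),('scene',a)):
  x,y=proj(cc,[.561,.0355,.1]).astype(int); h=cv2.cvtColor(cc['frame'],cv2.COLOR_RGB2HSV)[y-8:y+9,x-8:x+9]
  m=(h[...,0]>10)&(h[...,0]<30)&(h[...,1]>90); ys,xs=np.nonzero(m); print(q,'brass x',xs.min()+x-8,xs.max()+x-8,'y',ys.min()+y-8,ys.max()+y-8)
print(bot.read_state()['time_s'],bot.read_state()['position'])
```

```text
scene 0.72 291 296 144 175 bottom x 295.7 top x 292.5
scene 0.0445 pred corners [[294.0, 139.0], [298.0, 153.0], [295.0, 164.0], [299.0, 177.0]]
scene 0.0565 pred corners [[290.0, 140.0], [294.0, 153.0], [292.0, 164.0], [296.0, 177.0]]
[(array([ 0.505, -0.271,  0.13 ]), 0.57)]
side 0.83 325 332 237 296 bottom x 328.0 top x 328.3
side 0.0445 pred corners [[323.0, 250.0], [325.0, 236.0], [322.0, 297.0], [324.0, 282.0]]
side 0.0565 pred corners [[328.0, 250.0], [330.0, 236.0], [327.0, 297.0], [329.0, 282.0]]
[(array([ 0.489, -0.312,  0.139]), 0.87)]
scene 0.67 296 323 137 186 bottom x 309.3 top x 308.0
side 0.84 325 331 232 295 bottom x 327.2 top x 328.0
scene 0.67 291 297 145 175 bottom x 295.5 top x 292.2
side 0.94 325 331 232 295 bottom x 327.0 top x 328.0
knob top pred [313.01298012 205.1806622 ]
[337.69662895 236.74346382]
side brass x 305 321 y 198 214
scene brass x 334 340 y 237 245
24.4667 [ 0.49514796 -0.28867965  0.36160264]
```

Emit:
play_rows:
  motion:
    - [[0, 0, 0, 0, 0, 0], [0, 0, 0, 0, 0, 0], [0, 0, 0, 0, 0, 0], [0, 0, 0, 0, 0, 0], [0, 0, 0, 0, 0, 0], [0, 0, 0, 0, 0, 0], [0, 0, 0, 0, 0, 0], [0, 0, 0, 0, 0, 0]]

```text
time_s: 25.13
position: [0.4952, -0.2887, 0.3615]
tcp_rot: [[0.923, -0.385, 0.0], [-0.385, -0.923, 0.0], [-0.0, -0.0, -1.0]]
force: [0.2, 0.0, -0.4]
opening: 0.97
grasp_force: 0.0
```

Emit:
play_rows:
  motion:
    - [[0, 0, 0, 0, 0, 0], [0, 0, 0, 0, 0, 0], [0, 0, 0, 0, 0, 0], [0, 0, 0, 0, 0, 0], [0, 0, 0, 0, 0, 0], [0, 0, 0, 0, 0, 0], [0, 0, 0, 0, 0, 0], [0, 0, 0, 0, 0, 0]]

```text
time_s: 25.8
position: [0.4952, -0.2887, 0.3615]
tcp_rot: [[0.923, -0.385, -0.0], [-0.385, -0.923, -0.0], [-0.0, 0.0, -1.0]]
force: [-1.1, -0.3, 0.6]
opening: 0.965
grasp_force: 0.0
```

Run:
```python
from h import *
f=[]
for k in range(4): f.append(cap('side')['frame'][225:300,315:340].astype(int))
print([np.abs(f[0]-g).mean().round(2) for g in f])
print(bot.hand_in())
```

```text
[np.float64(0.0), np.float64(0.63), np.float64(0.62), np.float64(0.63)]
the job is handed in; nothing more can be done
None
```

I handed the job in at about 26 s, with no verdict returned: the tray hangs still by its loop, eggshell face towards the hook's tip, and the empty carriage is out at its stop (170 mm of travel, with the stop felt); my first grasp closed above the knob because the fingertips are about 34 mm shorter than stated, and I did not re-check the bystanders at the end.

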